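# Load the cell-board tester and unhitch its contact head

## Robot

A 6-joint arm with a two-finger parallel gripper is mounted at the origin on the work surface. World frame = base frame: x ahead of the robot, y to its left, z up, the work surface at z = 0. Lengths are in m, angles in rad, forces in N, time in s.
With the tool pointing down it reaches from about 0.275 to 0.975 m from the base axis. Payload 8.4 kg.
Tool frame: the origin (TCP) lies at the very end of the fingers, on their centre line; the grasp point (between the pads) lies 19 mm behind it; z points along the fingers, y is the direction in which the jaws open and shut (so a half turn about z gives the same grasp; the last joint's range is limited). The gripper opens to 92 mm and grips with 3 to 60 N. Pads are 20 mm wide; open, the fingers measure 128 mm over their backs; the gripper's body (75 mm by 189 mm) begins 69 mm behind the grasp point.
Start: joints at [1.284, 0.353, 1.633, -0, 1.155, -0.002], TCP at [0.176, 0.6, 0.215] pointing down, gripper open.
Joint ranges: [-2.63, 2.63], [-0.92, 2.1], [0.06, 2.66], [-1.3, 4.44], [0, 2.69], [-3.02, 3.02]. Speed limits (rad/s): [2.22, 2.22, 2.79, 3.14, 3.14, 3.14].

## Interface

Orientations are given as a rotation vector (axis times angle).
In Python, from rig import telemetry, imaging, r gives the robot as it stands. The module is installed in compiled form; this text tells all that it offers.
- The arm moves only by the tool jog_arm, never from a script. Its argument "series" is a list of rows, each an object of numbers: "claw": the opening, from -1 (shut) to 1 (fully open); "tx", "ty", "tz": the shift along the tool's x, y, z in m; "wx", "wy", "wz": the turn, a rotation vector about the tool's x, y, z in degrees. In form: [{"claw": .., "tx": .., "ty": .., "tz": .., "wx": .., "wy": .., "wz": ..}, ...]. A call has 1 to 5 rows; each row shifts and turns the commanded pose from where the row before left it, along the tool's axes as they then stand; what a row does not reach is not made up. A row lasts 1/8 s, in which the tool goes at most 62.5 mm and 10.7 degrees, less where a joint would pass 70% of its speed; a pose out of reach is approached as far as the arm can. A call with a gripper value outside its range is refused whole. The fingers move at their own pace and stop on an object; the grip force is fixed at half the most. Time passes only in rows, so rows that do not move let the fingers close. It gives the time, the measured TCP pose, the force and the opening at its end, in the units of the state.
- telemetry.observe(): the state, without advancing time (a new reading comes with each control period).
- imaging.snapshot(name): name is "scene" or "top" or "wrist"; returns (picture, depth): 400x640x3 uint8, blue, green, red; 400x640 float32, m along the optical axis (not along the pixel's ray), 0 where there is no reading.
- imaging.calibration(name): a dict with "intrinsics" (3x3 intrinsics, pixels), "R" (3x3) and "t" (3): a world point X has camera coordinates R X + t; the wrist camera has in their place "hand_eye" (4x4, takes a point from camera to tool coordinates, whose origin is the TCP and whose axes are the flange's). Camera axes: x right, y down, z forward; pixel columns grow to the right and rows downward; lengths in m; the calibration is good to about 2 mm. A picture is of the moment at which its call begins: read the wrist's pose just before it. calibration takes no time and is no camera call.
- r.sign_off(): hands the job in, once; it reports no verdict.
Trained networks look in the newest picture that a camera, given by its name, has taken for a name from the list of things; names that differ only in an ending like _2 or _b are one class to them, and where a whole thing is asked for, a point or a joint stands for the part that bears it (a point fixed in the world has none). Each returns a list of dicts, best first, with "score" (0 to 1); they miss things now and then, are a little off and sometimes report something else, mostly with a low value. They report only what shows in the picture. A call takes as long as a camera call. They do not tell look-alikes from the thing itself.
- imaging.search_frame(name, camera): "centre" ([column, row] as shares, 0 to 1, of the picture: columns of its width, rows of its height, amid what is visible of it).
- imaging.cut_out(name, camera): "pixels" (400x640 bool, what is visible of it) and "centre" ([column, row] as shares, 0 to 1, of the picture: columns of its width, rows of its height, amid what is visible of it).
The state is a dict: "clock": time; "qpos": joint angles; "qd": joint speeds; "joint_efforts": joint torques, N m; "eef_pos": TCP position; "tcp_rot": TCP orientation; "contact_force": force on the tool from outside, world axes, zero at the start; "moment": the same for the moment, N m; "grip_width": finger opening in m.
Only numpy, scipy, OpenCV 4.12 (cv2) and the standard library are available. Lean on these libraries where they do the work, as an engineer would, in place of code of your own. Each camera call takes 0.05 s, during which the arm holds its last target.

## Task

First lay the small potted circuit module flat, component side up, on the stage plate, centred between the two stops and midway along them, and let go of it. Then free the parked contact head from its ball mount: pull its latch knob sideways against the spring, lift the head off the ball, and finish while still holding it in the gripper, motionless and roughly level, at least 80 mm above where it was parked. Leave the module centred and do not disturb the tape roll, cell tray, jar and screwdriver.

Things in the scene. Friction and masses are not known exactly. Their poses are not given: they have to be found in the camera images.
- module: Loose potted circuit module, a black slab 50 (x) x 32 (y) x 12 (z) mm, 45 g, with small parts up to 3 mm tall on its top; starts flat on the table, free on all sides. Origin: centre of its underside; x along the 50 mm length, z up. Either end may point either way on the stage.
- stage: Fixed aluminium plate 140 (x) x 100 (y) x 12 mm flat on the table. On it two dark steel stops, bars 30 mm long (x), 10 wide, 7 high, centred along x, inner faces at y = +-19.5 mm: the module goes in this 39 mm gap, its length along the plate's x, ends overhanging the stops by 10 mm each. Origin: centre of the underside.
- stage_centre (a point): Middle point of the stage plate's top face, between the stops: the centre of the module's underside belongs here. Axes as the stage's.
- mount: Fixed ball mount: base plate 190 (x) x 90 (y) x 12 mm on the table. At x = +50 mm a steel ball stud: neck 10 mm thick, head 30 mm across, flat below (z = 46 mm), top at z = 64 mm. At x = -50 mm a rest (top z = 44 mm) carries the tongue between cheeks 10 mm high. Origin: centre of the plate's underside.
- head: Loose contact head, about 0.31 kg (x 0.8 to 1.3), parked, axes as the mount's. White 48 x 48 x 36 mm housing sits over the ball, 1.5 mm play; a tongue 26 wide, 22 high runs to -x, to a black block 44 wide ending at x = -150. Origin: centre of the housing's open underside, on the ball's axis, 34 mm above the table when parked. It must rise 30 mm to clear the ball.
- latch (a joint): Travel (m) of the spring latch along the head's +y: 0 closed, 0.016 end stop. Pull: 3 N at first, 8 N at 12 mm, 10 N at the stop; let go, it springs shut. Closed, its bar under the ball stops the head from lifting. The bar is clear from about 8 mm, safely at 12 to 14 mm; keep it pulled until the head has risen 20 mm.
- latch_knob (a point): Top centre of the latch knob: black upright square post 20 x 20 mm, 34 mm tall, its sides along the head's x and y, above the tongue. Parked: top 110 mm, foot 76 mm above the table. It is 62 mm from the head's origin towards -x, within 10 mm of the centre of mass, so the head can hang from it. Moves to the head's +y with the latch.
- tape: Bystander: cardboard tape roll, 90 mm diameter, 24 mm high. Origin: centre of its underside.
- cells: Bystander: grey tray 85 x 100 mm with a row of blue cells lying in it, 28 mm high. Origin: centre of its underside.
- jar: Bystander: amber jar, 48 mm diameter, 55 mm high. Origin: centre of its underside.
- driver: Bystander: screwdriver lying along y on the table beyond the mount. Origin near its middle.
Mind the look-alikes: they are no part of the job. There is more than one size of the module; the one meant has the size given above.

How it is judged:
By the outcome, as a careful person would: the job done as asked, in the order asked, and still so for the second after the job is handed in, while the arm keeps its last pose, push and grip.
It also fails if it takes over 48 s, if anything falls off the work surface, if the arm or the gripper's body presses on something with over 40 N, if the wrist force passes 120 N, or if a joint passes its speed limit or range.

## Working session

There is one attempt and no reset: what is moved stays moved. The work goes in short steps, Python scripts to look and compute and a tool call to move; the robot and the scene stay as the last step left them, time stands still between calls to the robot, and variables do not carry over. Pictures are saved under pics/ and viewed, and the job is handed in when it is done.

Besides the shell and the picture viewer there is one more tool, called after "Request:" by a JSON object that holds its "fn" and its "kwargs". jog_arm: Moves the arm, as the interface text tells. Its arguments: {"type":"object","properties":{"series":{"type":"array"}},"required":["series"]}

```bash
mkdir -p pics
cat > h.py <<'E'
import numpy as np, cv2
from rig import telemetry, imaging, r
def cal(n): 
    c=imaging.calibration(n); return c
def cloud(name,depth):
    c=cal(name);K=np.array(c["intrinsics"])
    v,u=np.mgrid[0:400,0:640]
    P=np.stack([(u-K[0,2])/K[0,0]*depth,(v-K[1,2])/K[1,1]*depth,depth],-1)
    if name=="wrist":
        s=telemetry.observe();R=cv2.Rodrigues(np.array(s["tcp_rot"],float))[0]
        H=np.array(c["hand_eye"]);P=P@H[:3,:3].T+H[:3,3]
        return P@R.T+np.array(s["eef_pos"])
    return (P-np.array(c["t"]).ravel())@np.array(c["R"])
E
python3 - <<'E'
from h import *
s=telemetry.observe();print(s)
for n in ("scene","top"):
    p,d=imaging.snapshot(n);cv2.imwrite(f"pics/{n}0.png",p);np.savez(f"{n}0.npz",p=p,d=d)
    W=cloud(n,d)
    for k in ("module","stage","mount","head","latch_knob","tape","cells","jar","driver"):
        for x in imaging.cut_out(k,n)[:4]:
            m=x["pixels"]&(d>0); q=np.median(W[m],0) if m.any() else None
            print(n,k,round(x["score"],2),np.round(np.array(x["centre"])*[640,400]),m.sum(),np.round(q,3) if q is not None else None)
print(cal("wrist"))
E
```

```text
{'clock': 0.0, 'qpos': array([ 1.28359400e+00,  3.53655439e-01,  1.63411321e+00, -1.34505558e-05,
        1.15522439e+00, -2.38228511e-03]), 'qd': array([ 0.00130239, -0.00043829, -0.00024412, -0.00144652,  0.00153955,
       -0.00027662]), 'joint_efforts': array([-9.86351261e-04, -5.93825912e+01, -3.34219015e+01,  6.95522153e-02,
        2.32060550e-02, -1.51672230e-04]), 'eef_pos': array([0.1754686 , 0.5993464 , 0.21386811]), 'tcp_rot': array([-4.45848050e-01, -3.10960225e+00,  2.17936406e-03]), 'contact_force': array([-0.0012383 ,  1.06894767,  0.14523708]), 'moment': array([0.08046549, 0.03683205, 0.02861033]), 'grip_width': 0.09221524460765074}
scene module 0.81 [197. 160.] 272 [ 0.515 -0.365  0.016]
scene module 0.74 [266. 168.] 277 [ 0.504 -0.16   0.016]
scene module 0.67 [484. 205.] 356 [0.583 0.462 0.047]
scene module 0.64 [233. 163.] 151 [ 0.511 -0.262  0.012]
scene stage 0.92 [301. 176.] 1311 [ 0.521 -0.032  0.012]
scene mount 0.94 [397. 208.] 1095 [0.588 0.242 0.013]
scene head 0.58 [394. 190.] 910 [0.58  0.235 0.07 ]
scene latch_knob 0.62 [396. 182.] 371 [0.574 0.235 0.0
[... 938 characters left out ...]
4 [ 0.691 -0.276  0.024]
top jar 0.64 [180. 214.] 290 [0.569 0.453 0.054]
top jar 0.3 [351. 143.] 320 [ 0.768 -0.047  0.024]
top driver 0.69 [285. 141.] 305 [0.805 0.137 0.023]
{'intrinsics': array([[315.99697588,   0.        , 319.69798294],
       [  0.        , 315.99697588, 198.70853485],
       [  0.        ,   0.        ,   1.        ]]), 'hand_eye': array([[-9.42648081e-04, -9.57525499e-01, -2.88347066e-01,
         8.03709422e-02],
       [ 9.99999173e-01, -1.15496882e-03,  5.66209319e-04,
        -1.29663839e-03],
       [-8.75191732e-04, -2.88346294e-01,  9.57525795e-01,
        -1.70001881e-01],
       [ 0.00000000e+00,  0.00000000e+00,  0.00000000e+00,
         1.00000000e+00]])}
```

Run:
```python
import cv2,numpy as np
p=np.load("scene0.npz")["p"];q=np.load("top0.npz")["p"]
cv2.imwrite("pics/a1.png",cv2.resize(p[130:300,160:520],None,fx=2.2,fy=2.2,interpolation=3))
cv2.imwrite("pics/a2.png",cv2.resize(q[110:280,150:490],None,fx=2.3,fy=2.3,interpolation=3))
```

```text
(no output)
```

View pics/a1.png

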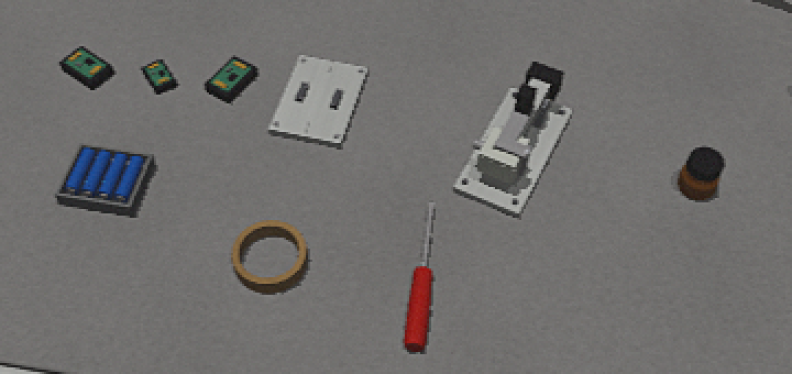

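View pics/a2.png

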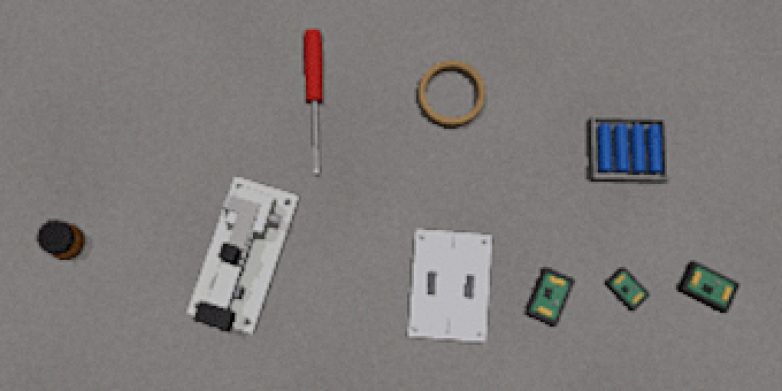

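The scene shows the arm's work area. There are three green-and-black modules: A at scene (266,168), B, which is small, at (233,163), and C at (197,160). The stage is at (301,176) and the mount with its head at (397,200). I'll move the wrist camera over the modules to measure their sizes.

Request:
{"fn": "jog_arm", "kwargs": {"series": [{"claw":1,"tx":-0.035,"ty":-0.049},{"claw":1,"tx":-0.035,"ty":-0.049},{"claw":1,"tx":-0.035,"ty":-0.049},{"claw":1,"tx":-0.035,"ty":-0.049},{"claw":1,"tx":-0.035,"ty":-0.049}]}}

```text
validation failed for argument at $.se...
```

Request:
{"fn": "jog_arm", "kwargs": {"series": [{"claw":1,"tx":-0.035,"ty":-0.049},{"claw":1,"tx":-0.035,"ty":-0.049},{"claw":1,"tx":-0.035,"ty":-0.049},{"claw":1,"tx":-0.035,"ty":-0.049},{"claw":1,"tx":-0.035,"ty":-0.049}]}}

```text
validation failed for argument at $.se...
```

Request:
{"fn": "jog_arm", "kwargs": {"series": [{"claw":1,"tx":-0.035,"ty":-0.049},{"claw":1,"tx":-0.035,"ty":-0.049},{"claw":1,"tx":-0.035,"ty":-0.049},{"claw":1,"tx":-0.035,"ty":-0.049},{"claw":1}]}}

```text
validation failed for argument at $.se...
```

Request:
{"fn": "jog_arm", "kwargs": {"series": [{"claw":1,"tx":-0.035,"ty":-0.049,"tz":0,"wx":0,"wy":0,"wz":0},{"claw":1,"tx":-0.035,"ty":-0.049,"tz":0,"wx":0,"wy":0,"wz":0},{"claw":1,"tx":-0.035,"ty":-0.049,"tz":0,"wx":0,"wy":0,"wz":0},{"claw":1,"tx":-0.035,"ty":-0.049,"tz":0,"wx":0,"wy":0,"wz":0},{"claw":1,"tx":-0.035,"ty":-0.049,"tz":0,"wx":0,"wy":0,"wz":0}]}}

```text
clock: 1.62
eef_pos: [0.2751, 0.3139, 0.2148]
tcp_rot: [0.445, 3.109, 0.001]
contact_force: [1.3, -0.3, 0.9]
grip_width: 0.092
```

Request:
{"fn": "jog_arm", "kwargs": {"series": [{"claw":1,"tx":-0.035,"ty":-0.049,"tz":0,"wx":0,"wy":0,"wz":0},{"claw":1,"tx":-0.035,"ty":-0.049,"tz":0,"wx":0,"wy":0,"wz":0},{"claw":1,"tx":-0.035,"ty":-0.049,"tz":0,"wx":0,"wy":0,"wz":0},{"claw":1,"tx":-0.035,"ty":-0.049,"tz":0,"wx":0,"wy":0,"wz":0},{"claw":1,"tx":-0.035,"ty":-0.049,"tz":0,"wx":0,"wy":0,"wz":0}]}}

```text
clock: 2.25
eef_pos: [0.3744, 0.0293, 0.2151]
tcp_rot: [0.446, 3.108, 0.001]
contact_force: [0.9, 0.3, -0.4]
grip_width: 0.0919
```

Request:
{"fn": "jog_arm", "kwargs": {"series": [{"claw":1,"tx":-0.035,"ty":-0.049,"tz":0,"wx":0,"wy":0,"wz":0},{"claw":1,"tx":-0.035,"ty":-0.049,"tz":0,"wx":0,"wy":0,"wz":0},{"claw":1,"tx":-0.035,"ty":-0.049,"tz":0,"wx":0,"wy":0,"wz":0},{"claw":1,"tx":-0.035,"ty":-0.049,"tz":0,"wx":0,"wy":0,"wz":0},{"claw":1,"tx":0,"ty":0,"tz":0,"wx":0,"wy":0,"wz":0}]}}

```text
clock: 2.88
eef_pos: [0.4542, -0.1997, 0.2146]
tcp_rot: [0.452, 3.108, -0.001]
contact_force: [-0.4, 0.9, -0.2]
grip_width: 0.0923
```

Run:
```python
from h import *
n="wrist"
p,d=imaging.snapshot(n);cv2.imwrite("pics/w1.png",p);np.savez("w1.npz",p=p,d=d)
W=cloud(n,d)
print(telemetry.observe()["eef_pos"],telemetry.observe()["clock"])
for x in imaging.cut_out("module",n)[:5]:
    m=x["pixels"]&(d>0); 
    q=W[m]; print(round(x["score"],2),np.round(np.array(x["centre"])*[640,400]),m.sum(),np.round(np.percentile(q[:,2],[5,50,95]),4))
    t=q[(q[:,2]>0.008)&(q[:,2]<.02)]
    if len(t)>10:
        rect=cv2.minAreaRect((t[:,:2]*1000).astype(np.float32)); print("  top rect mm",np.round(rect[0],1),np.round(rect[1],1),rect[2])
```

```text
[ 0.45317072 -0.19763248  0.2142997 ] 2.925
0.87 [278. 225.] 995 [0.0049 0.0118 0.0138]
  top rect mm [ 505.2 -266.8] [49.8 31.8] 42.516448974609375
0.87 [190. 243.] 937 [0.0034 0.0155 0.0181]
  top rect mm [ 503.2 -380.5] [47.1 42.3] 62.49837875366211
0.84 [355. 195.] 1931 [0.0096 0.0161 0.0184]
  top rect mm [ 495.4 -165.2] [42.7 66.6] 65.84159851074219
0.64 [460. 176.] 9529 [0.0103 0.0119 0.0154]
  top rect mm [510.8 -36.9] [100.9 140.2] 85.10438537597656
```

View pics/w1.png

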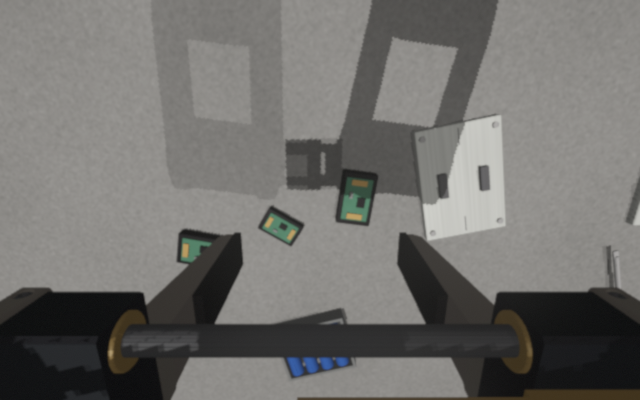

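The wrist image shows B at (278,225), measuring 49.8 x 31.8 x 12 mm. A at (355,195) is about 66 x 43 x 16, and C at (190,243) is partly hidden and also 16 high. B fits the description. The stage is at (460,176). I'll go closer to B, turning the jaws towards its length, because the jaws over its ends clear the stops.

Request:
{"fn": "jog_arm", "kwargs": {"series": [{"claw":1,"tx":-0.035,"ty":-0.026,"tz":0.03,"wx":0,"wy":0,"wz":0},{"claw":1,"tx":-0.035,"ty":-0.026,"tz":0.03,"wx":0,"wy":0,"wz":0},{"claw":1,"tx":0,"ty":0,"tz":0,"wx":0,"wy":0,"wz":10.3},{"claw":1,"tx":0,"ty":0,"tz":0,"wx":0,"wy":0,"wz":10.3},{"claw":1,"tx":0,"ty":0,"tz":0,"wx":0,"wy":0,"wz":10.3}]}}

```text
clock: 3.6
eef_pos: [0.5055, -0.2639, 0.1546]
tcp_rot: [-1.264, -2.875, -0.001]
contact_force: [-0.4, -0.1, 0.1]
grip_width: 0.092
```

Request:
{"fn": "jog_arm", "kwargs": {"series": [{"claw":1,"tx":0,"ty":0,"tz":0,"wx":0,"wy":0,"wz":0}]}}

```text
clock: 3.72
eef_pos: [0.5056, -0.2642, 0.1548]
tcp_rot: [-1.254, -2.88, -0.0]
contact_force: [-0.2, 0.9, -0.7]
grip_width: 0.0921
```

```bash
cat >> h.py <<'E'
def yawstate():
    s=telemetry.observe();R=cv2.Rodrigues(np.array(s["tcp_rot"],float))[0]
    return s,R
def rectof(W,m,lo,hi):
    t=W[m];t=t[(t[:,2]>lo)&(t[:,2]<hi)]
    return cv2.minAreaRect((t[:,:2]*1000).astype(np.float32))
E
python3 - <<'E'
from h import *
n="wrist"
s,R=yawstate()
p,d=imaging.snapshot(n);cv2.imwrite("pics/w2.png",p);np.savez("w2.npz",p=p,d=d,W=cloud(n,d))
W=cloud(n,d)
print(s["eef_pos"],s["clock"],s["qpos"],"ydir",np.degrees(np.arctan2(R[1,1],R[0,1])),R[:,2])
for x in imaging.cut_out("module",n)[:4]:
    m=x["pixels"]&(d>0)
    q=W[m]; print(round(x["score"],2),np.round(np.array(x["centre"])*[640,400]),m.sum(),np.round(np.percentile(q[:,2],[5,50,95]),4))
    print(rectof(W,m,.009,.022))
    c=(np.array(x["centre"])*[640,400]).astype(int)
x0=imaging.search_frame("module",n)[0]
cv2.imwrite("pics/w2c.png",cv2.resize(p[100:270,200:440],None,fx=3,fy=3,interpolation=2))
E
```

```text
[ 0.50557056 -0.26417515  0.15476113] 3.725 [-4.84254324e-01  3.34272816e-01  1.80783665e+00  2.20693627e-04
  9.99827864e-01 -1.23392590e+00] ydir 42.946180931740784 [-2.18589358e-04  3.24794865e-04 -9.99999923e-01]
0.9 [261. 257.] 1729 [0.008  0.0163 0.019 ]
((510.0904541015625, -372.9784851074219), (63.218448638916016, 42.25566864013672), 63.38652420043945)
0.76 [380. 103.] 3428 [0.0139 0.0164 0.0189]
((496.81060791015625, -167.7734375), (43.15306091308594, 66.52437591552734), 65.79419708251953)
```

View pics/w2c.png

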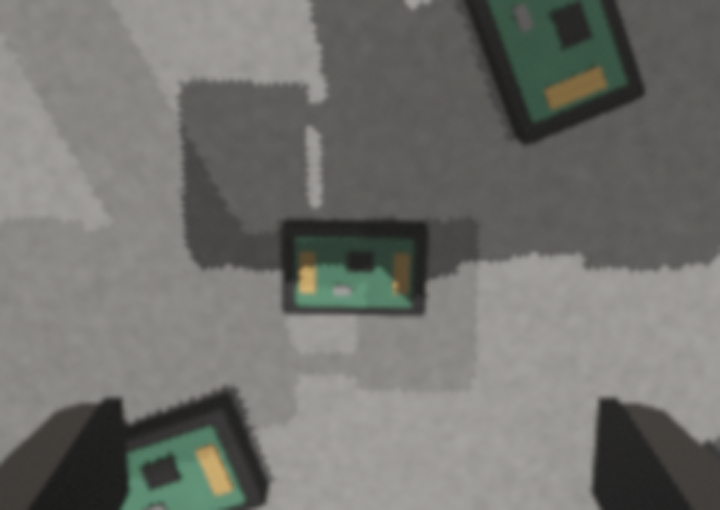

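The crop shows B at picture (318,189), flat with its components up, and clearly smaller than A at top right (380,103) and C at bottom left (261,257). The network missed B in this picture, so I'll use the depth around that pixel.

Run:
```python
from h import *
z=np.load("w2.npz");W=z["W"];m=np.zeros((400,640),bool);m[168:212,285:352]=1
t=W[m];print(np.percentile(t[:,2],[5,50,95]))
for lo in(.006,.009,.0105): print(rectof(W,m,lo,.02))
s,R=yawstate()
c=np.array(rectof(W,m,.009,.02)[0])/1000
print("tool delta",R.T@(np.array([c[0],c[1],.003])-s["eef_pos"]))
```

```text
[-0.00097322  0.00841766  0.01386578]
((507.2406311035156, -269.3222351074219), (49.12784957885742, 32.326255798339844), 41.80429458618164)
((507.2576599121094, -269.3412780761719), (49.12784957885742, 32.27519226074219), 41.80429458618164)
((507.26678466796875, -269.37005615234375), (49.01253890991211, 32.23525619506836), 41.6377067565918)
tool delta [-0.00430264 -0.00184968  0.15177313]
```

Request:
{"fn": "jog_arm", "kwargs": {"series": [{"claw":1,"tx":-0.004,"ty":-0.002,"tz":0.055,"wx":0,"wy":0,"wz":1.2},{"claw":1,"tx":0,"ty":0,"tz":0.055,"wx":0,"wy":0,"wz":0},{"claw":1,"tx":0,"ty":0,"tz":0.03,"wx":0,"wy":0,"wz":0},{"claw":1,"tx":0,"ty":0,"tz":0.01,"wx":0,"wy":0,"wz":0},{"claw":1,"tx":0,"ty":0,"tz":0,"wx":0,"wy":0,"wz":0}]}}

```text
clock: 4.5
eef_pos: [0.5071, -0.27, 0.0048]
tcp_rot: [-1.286, -2.866, -0.0]
contact_force: [0.2, 0.9, -0.1]
grip_width: 0.0918
```

Request:
{"fn": "jog_arm", "kwargs": {"series": [{"claw":-1,"tx":0,"ty":0,"tz":0,"wx":0,"wy":0,"wz":0},{"claw":-1,"tx":0,"ty":0,"tz":0,"wx":0,"wy":0,"wz":0},{"claw":-1,"tx":0,"ty":0,"tz":0,"wx":0,"wy":0,"wz":0},{"claw":-1,"tx":0,"ty":0,"tz":0,"wx":0,"wy":0,"wz":0}]}}

```text
clock: 5.0
eef_pos: [0.5071, -0.2702, 0.005]
tcp_rot: [1.288, 2.865, -0.0]
contact_force: [-0.4, 0.3, 0.7]
grip_width: 0.0544
```

Request:
{"fn": "jog_arm", "kwargs": {"series": [{"claw":-1,"tx":0,"ty":0,"tz":0,"wx":0,"wy":0,"wz":0},{"claw":-1,"tx":0,"ty":0,"tz":0,"wx":0,"wy":0,"wz":0}]}}

```text
clock: 5.25
eef_pos: [0.5071, -0.2701, 0.0048]
tcp_rot: [1.288, 2.865, -0.0]
contact_force: [0.0, -0.4, 4.5]
grip_width: 0.0494
```

Request:
{"fn": "jog_arm", "kwargs": {"series": [{"claw":-1,"tx":0,"ty":0,"tz":-0.02,"wx":0,"wy":0,"wz":0},{"claw":-1,"tx":0,"ty":0,"tz":-0.05,"wx":0,"wy":0,"wz":0},{"claw":-1,"tx":0,"ty":0,"tz":-0.05,"wx":0,"wy":0,"wz":0},{"claw":-1,"tx":0,"ty":0,"tz":0,"wx":0,"wy":0,"wz":0}]}}

```text
clock: 5.75
eef_pos: [0.5093, -0.2714, 0.1283]
tcp_rot: [1.285, 2.859, -0.001]
contact_force: [-0.2, -0.3, -0.2]
grip_width: 0.0496
```

Run:
```python
from h import *
n="wrist"
s,R=yawstate()
p,d=imaging.snapshot(n);W=cloud(n,d);np.savez("w3.npz",p=p,d=d,W=W)
T=(W-s["eef_pos"])@R
print(s["eef_pos"],s["clock"],s["grip_width"],"ydir",np.degrees(np.arctan2(R[1,1],R[0,1])))
cv2.imwrite("pics/w3.png",p)
m=(np.abs(T[...,1])<.0245)&(np.abs(T[...,0])<.04)&(T[...,2]>-.03)&(T[...,2]<.03)&(d>0)
t=T[m]; print(len(t))
for lo,hi in((-.03,-.018),(-.018,-.012),(-.012,-.008),(-.008,-.004),(-.004,0),(0,.01)):
    k=(t[:,2]>=lo)&(t[:,2]<hi);print(lo,k.sum(),np.round(np.percentile(t[k,0],[0,3,50,97,100]),4) if k.any() else "")
mm=m&(T[...,2]<-.004); 
if mm.any(): print(cv2.minAreaRect((T[mm][:,:2]*1000).astype(np.float32)))
```

```text
[ 0.50925118 -0.27137109  0.12831888] 5.75 0.04958714980179759 ydir 41.5818662340856
5136
-0.03 157 [-0.011  -0.0094  0.001   0.0101  0.0104]
-0.018 68 [-0.0099 -0.0086  0.0019  0.0104  0.0105]
-0.012 66 [-0.0103 -0.0087  0.0034  0.0101  0.0104]
-0.008 4133 [-0.013  -0.0117  0.0037  0.0173  0.0188]
-0.004 395 [-0.0133 -0.0125  0.0179  0.0185  0.0187]
0 317 [0.0175 0.0177 0.0182 0.0186 0.0187]
((2.9023542404174805, -0.02530670166015625), (31.775833129882812, 48.96658706665039), 0.06887372583150864)
```

View pics/w3.png

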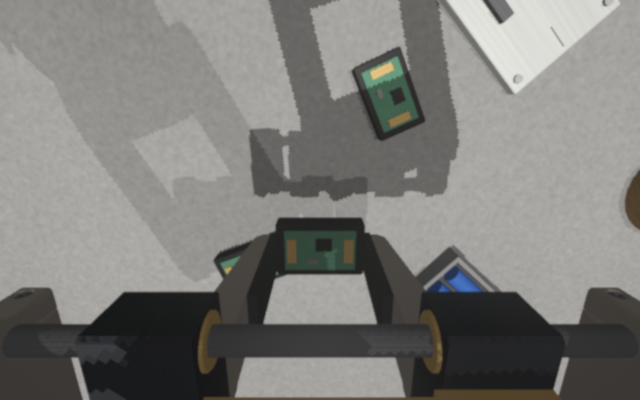

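The module is held squarely, seen at (320,248). Its centre is about +2.9 mm along tool x. Next I'll carry it to the stage.

Request:
{"fn": "jog_arm", "kwargs": {"series": [{"claw":-1,"tx":0.041,"ty":0.033,"tz":-0.005,"wx":0,"wy":0,"wz":0},{"claw":-1,"tx":0.041,"ty":0.033,"tz":-0.005,"wx":0,"wy":0,"wz":0},{"claw":-1,"tx":0.041,"ty":0.033,"tz":-0.005,"wx":0,"wy":0,"wz":0},{"claw":-1,"tx":0.041,"ty":0.033,"tz":0,"wx":0,"wy":0,"wz":0},{"claw":-1,"tx":0,"ty":0,"tz":0,"wx":0,"wy":0,"wz":9.3}]}}

```text
clock: 6.42
eef_pos: [0.4952, -0.0566, 0.1379]
tcp_rot: [-1.514, -2.749, 0.001]
contact_force: [0.4, -0.2, -1.4]
grip_width: 0.0499
```

Request:
{"fn": "jog_arm", "kwargs": {"series": [{"claw":-1,"tx":0,"ty":0,"tz":0,"wx":0,"wy":0,"wz":9.3},{"claw":-1,"tx":0,"ty":0,"tz":0,"wx":0,"wy":0,"wz":9.3},{"claw":-1,"tx":0,"ty":0,"tz":0,"wx":0,"wy":0,"wz":9.3},{"claw":-1,"tx":0,"ty":0,"tz":0,"wx":0,"wy":0,"wz":9.3},{"claw":-1,"tx":0,"ty":0,"tz":0,"wx":0,"wy":0,"wz":0}]}}

```text
clock: 7.05
eef_pos: [0.4958, -0.0597, 0.1381]
tcp_rot: [-2.312, -2.124, 0.003]
contact_force: [-0.3, -0.2, -0.7]
grip_width: 0.049
```

Request:
{"fn": "jog_arm", "kwargs": {"series": [{"claw":-1,"tx":0,"ty":0,"tz":0,"wx":0,"wy":0,"wz":0}]}}

```text
clock: 7.18
eef_pos: [0.4962, -0.0597, 0.1387]
tcp_rot: [-2.31, -2.127, 0.002]
contact_force: [-0.3, -0.1, -0.9]
grip_width: 0.0494
```

Run:
```python
from h import *
n="wrist"
s,R=yawstate()
p,d=imaging.snapshot(n);W=cloud(n,d);np.savez("w4.npz",p=p,d=d,W=W)
T=(W-s["eef_pos"])@R
print(s["eef_pos"],s["clock"],s["grip_width"],"ydir",np.degrees(np.arctan2(R[1,1],R[0,1])),R[:,2])
cv2.imwrite("pics/w4.png",p)
m=(W[...,2]>.008)&(W[...,2]<.022)&(d>0)
m=cv2.morphologyEx(m.astype(np.uint8),cv2.MORPH_OPEN,np.ones((3,3)))
nl,lab,st,ce=cv2.connectedComponentsWithStats(m)
for i in range(1,nl):
    if st[i,4]>800: print(st[i],rectof(W,lab==i,.0,.1))
# stops
m=(W[...,2]>.0165)&(W[...,2]<.022)&(abs(W[...,0]-.51)<.04)&(abs(W[...,1]+.037)<.04)&(d>0)
nl,lab,st,ce=cv2.connectedComponentsWithStats(m.astype(np.uint8))
for i in range(1,nl):
    if st[i,4]>30: print("stop",st[i],rectof(W,lab==i,0,.1))
mm=(np.abs(T[...,1])<.0245)&(np.abs(T[...,0])<.04)&(T[...,2]>-.0105)&(T[...,2]<-.004)&(d>0)
print("module in tool",cv2.minAreaRect((T[mm][:,:2]*1000).astype(np.float32)),np.median(T[mm][:,2]))
```

```text
[ 0.49623282 -0.05974055  0.13871578] 7.175 0.04938328576239446 ydir -4.715310194929585 [-1.57607565e-03  1.62843955e-04 -9.99998745e-01]
[557 103  56  89 946] ((740.2484741210938, -37.76688766479492), (83.55044555664062, 29.74541664123535), 75.2776107788086)
[  258   113   153   104 15119] ((512.54345703125, -38.72632598876953), (99.84664916992188, 140.39329528808594), 85.14375305175781)
[ 293  275   71   38 1928] ((496.7917785644531, -166.75308227539062), (42.886295318603516, 66.23928833007812), 66.00780487060547)
stop [318 137  34  11 364] ((514.6680908203125, -14.166170120239258), (9.283853530883789, 30.05406379699707), 85.23564147949219)
stop [318 188  32  12 350] ((510.324951171875, -63.21218490600586), (10.67967700958252, 29.80045509338379), 85.48307037353516)
module in tool ((1.0751924514770508, 0.11108779907226562), (32.85710525512695, 48.759552001953125), 0.06489913165569305) -0.00766241177431405
```

View pics/w4.png

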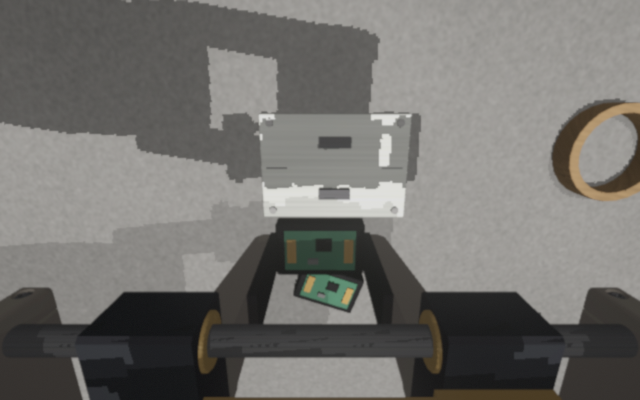

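Run:
```python
from h import *
for f in("w3.npz","w4.npz"):
    z=np.load(f);W=z["W"];d=z["d"]
    if f=="w4.npz": s,R=yawstate();e=np.array([.49623282,-.05974055,.13871578])
    else: R=cv2.Rodrigues(np.array([1.285,2.859,-.001]))[0];e=np.array([.50925,-.27137,.12832])
    T=(W-e)@R
    for c in (300,320,340):
        k=[(r,np.round(T[r,c]*1000,1)[[0,2]].tolist()) for r in range(214,280,3)]
        print(f,c,k)
```

```text
w3.npz 300 [(214, [-24.0, 131.4]), (217, [18.6, 4.3]), (220, [18.4, -0.2]), (223, [18.3, -4.6]), (226, [16.8, -5.3]), (229, [14.8, -4.8]), (232, [13.5, -6.0]), (235, [11.4, -5.2]), (238, [9.7, -5.5]), (241, [8.0, -5.6]), (244, [6.3, -5.9]), (247, [4.1, -5.2]), (250, [2.4, -5.4]), (253, [-0.1, -4.3]), (256, [-1.2, -5.7]), (259, [-3.4, -5.1]), (262, [-5.5, -4.8]), (265, [-7.2, -5.2]), (268, [-8.6, -6.0]), (271, [-11.6, -4.1]), (274, [-91.6, 131.6]), (277, [-94.9, 131.0])]
w3.npz 320 [(214, [-24.1, 131.6]), (217, [18.1, 5.7]), (220, [18.1, 0.6]), (223, [17.9, -3.6]), (226, [16.6, -4.9]), (229, [14.9, -5.0]), (232, [13.6, -6.3]), (235, [11.4, -5.3]), (238, [10.2, -6.7]), (241, [8.7, -7.2]), (244, [7.8, -9.3]), (247, [5.0, -7.2]), (250, [2.8, -6.4]), (253, [0.5, -5.5]), (256, [-1.6, -5.0]), (259, [-3.4, -5.1]), (262, [-4.8, -6.1]), (265, [-7.1, -5.3]), (268, [-8.9, -5.6]), (271, [-11.4, -4.5]), (274, [-91.4, 131.1]), (277, [-94.7, 130.7])]
w3.npz 340 [(214, [-23.8, 130.6]), (217, [18.1, 5.5]), (220, [18.5, -0.5]), (223, [17.9, -3.5]), (226, [16.4, -4.4]), (229, [14.9, -5.0]), (232, [13.5,
[... 1048 characters left out ...]
1, -10.1]), (250, [2.1, -9.7]), (253, [-0.2, -8.8]), (256, [-2.5, -8.0]), (259, [-4.3, -8.1]), (262, [-6.5, -7.6]), (265, [-8.3, -7.8]), (268, [-10.4, -7.5]), (271, [-12.7, -6.9]), (274, [-14.8, -6.5]), (277, [-92.4, 121.3])]
w4.npz 340 [(214, [-25.0, 127.1]), (217, [16.9, 3.1]), (220, [17.1, -2.3]), (223, [16.8, -6.2]), (226, [15.0, -6.1]), (229, [13.6, -7.1]), (232, [12.2, -8.2]), (235, [10.4, -8.2]), (238, [8.8, -8.6]), (241, [6.5, -7.6]), (244, [5.3, -8.8]), (247, [3.0, -7.8]), (250, [0.7, -7.0]), (253, [-0.7, -7.9]), (256, [-2.5, -8.0]), (259, [-4.6, -7.7]), (262, [-7.2, -6.4]), (265, [-8.0, -8.3]), (268, [-10.1, -8.0]), (271, [-12.5, -7.2]), (274, [-14.3, -7.4]), (277, [-93.7, 123.6])]
```

Request:
{"fn": "jog_arm", "kwargs": {"series": [{"claw":-1,"tx":0.0213,"ty":0.0144,"tz":0,"wx":0,"wy":0,"wz":0},{"claw":-1,"tx":0,"ty":0,"tz":0.04,"wx":0,"wy":0,"wz":0},{"claw":-1,"tx":0,"ty":0,"tz":0.04,"wx":0,"wy":0,"wz":0},{"claw":-1,"tx":0,"ty":0,"tz":0,"wx":0,"wy":0,"wz":0},{"claw":-1,"tx":0,"ty":0,"tz":0,"wx":0,"wy":0,"wz":0}]}}

```text
clock: 7.85
eef_pos: [0.5136, -0.0399, 0.0605]
tcp_rot: [2.313, 2.125, 0.001]
contact_force: [0.2, 0.6, -0.8]
grip_width: 0.0496
```

Run:
```python
from h import *
n="wrist"
s,R=yawstate()
p,d=imaging.snapshot(n);W=cloud(n,d)
T=(W-s["eef_pos"])@R
print(s["eef_pos"],s["clock"],s["contact_force"],"ydir",np.degrees(np.arctan2(R[1,1],R[0,1])),R[:,2])
cv2.imwrite("pics/w5.png",p)
def edge(m):
    return cv2.minAreaRect((T[m][:,:2]*1000).astype(np.float32))
m=(W[...,2]>.008)&(W[...,2]<.022)&(d>0)&(abs(T[...,1])<.09)&(abs(T[...,0])<.07)
q=T[m];print("stage tool x/y ranges",np.round(np.percentile(q[:,0],[0.3,99.7])*1e3,1),np.round(np.percentile(q[:,1],[.3,99.7])*1e3,1))
m=(W[...,2]>.0165)&(W[...,2]<.022)&(abs(T[...,0])<.04)&(abs(T[...,1])<.04)&(d>0)
nl,lab,st,ce=cv2.connectedComponentsWithStats(m.astype(np.uint8))
for i in range(1,nl):
    if st[i,4]>30: print("stop in tool",st[i],edge(lab==i))
mm=(np.abs(T[...,1])<.0245)&(T[...,0]>-.025)&(T[...,0]<.025)&(T[...,2]>-.0105)&(T[...,2]<-.005)&(d>0)
print("module in tool",edge(mm))
```

```text
[ 0.5135904  -0.03989131  0.06051015] 7.85 [ 0.19078566  0.57168021 -0.79450771] ydir -4.871470963474417 [ 6.39253425e-04 -5.55573550e-05 -9.99999794e-01]
stage tool x/y ranges [-48.5  50.9] [-70.3  68.4]
stop in tool [295 179  43  15 641] ((25.46138572692871, -1.098240852355957), (29.295927047729492, 10.272430419921875), 89.97957611083984)
module in tool ((0.9963626861572266, 0.027606964111328125), (48.923133850097656, 32.98935317993164), 89.96354675292969)
```

View pics/w5.png

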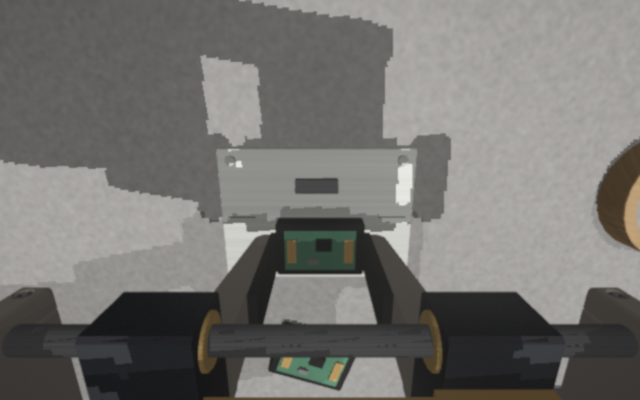

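The module sits over the gap, with the far stop at (316,186). It needs about 1 mm towards tool -y, then I'll lower it.

Request:
{"fn": "jog_arm", "kwargs": {"series": [{"claw":-1,"tx":0,"ty":-0.001,"tz":0.02,"wx":0,"wy":0,"wz":0},{"claw":-1,"tx":0,"ty":0,"tz":0.015,"wx":0,"wy":0,"wz":0},{"claw":-1,"tx":0,"ty":0,"tz":0.006,"wx":0,"wy":0,"wz":0},{"claw":-1,"tx":0,"ty":0,"tz":0,"wx":0,"wy":0,"wz":0},{"claw":-1,"tx":0,"ty":0,"tz":0,"wx":0,"wy":0,"wz":0}]}}

```text
clock: 8.52
eef_pos: [0.5124, -0.0398, 0.019]
tcp_rot: [2.314, 2.124, 0.001]
contact_force: [-0.9, -0.3, -0.7]
grip_width: 0.0497
```

Request:
{"fn": "jog_arm", "kwargs": {"series": [{"claw":-1,"tx":0,"ty":0,"tz":0.0015,"wx":0,"wy":0,"wz":0},{"claw":-1,"tx":0,"ty":0,"tz":0,"wx":0,"wy":0,"wz":0}]}}

```text
clock: 8.78
eef_pos: [0.5121, -0.0397, 0.0172]
tcp_rot: [2.315, 2.124, 0.0]
contact_force: [-0.0, 0.2, -0.3]
grip_width: 0.0498
```

Request:
{"fn": "jog_arm", "kwargs": {"series": [{"claw":-1,"tx":0,"ty":0,"tz":0.0006,"wx":0,"wy":0,"wz":0},{"claw":-1,"tx":0,"ty":0,"tz":0,"wx":0,"wy":0,"wz":0}]}}

```text
clock: 9.02
eef_pos: [0.5121, -0.0397, 0.0168]
tcp_rot: [2.315, 2.124, 0.0]
contact_force: [-0.8, -0.1, 4.3]
grip_width: 0.0495
```

Request:
{"fn": "jog_arm", "kwargs": {"series": [{"claw":0.25,"tx":0,"ty":0,"tz":0,"wx":0,"wy":0,"wz":0},{"claw":0.3,"tx":0,"ty":0,"tz":0,"wx":0,"wy":0,"wz":0},{"claw":0.6,"tx":0,"ty":0,"tz":0,"wx":0,"wy":0,"wz":0},{"claw":1,"tx":0,"ty":0,"tz":0,"wx":0,"wy":0,"wz":0}]}}

```text
clock: 9.52
eef_pos: [0.512, -0.0397, 0.0164]
tcp_rot: [-2.315, -2.124, 0.0]
contact_force: [-0.6, 0.5, 0.9]
grip_width: 0.0775
```

Request:
{"fn": "jog_arm", "kwargs": {"series": [{"claw":1,"tx":0,"ty":0,"tz":-0.02,"wx":0,"wy":0,"wz":0},{"claw":1,"tx":0,"ty":0,"tz":-0.05,"wx":0,"wy":0,"wz":0},{"claw":1,"tx":0,"ty":0,"tz":-0.05,"wx":0,"wy":0,"wz":0},{"claw":1,"tx":0,"ty":0,"tz":-0.03,"wx":0,"wy":0,"wz":0},{"claw":1,"tx":0,"ty":0,"tz":0,"wx":0,"wy":0,"wz":0}]}}

```text
clock: 10.15
eef_pos: [0.5136, -0.0398, 0.1687]
tcp_rot: [2.312, 2.122, 0.005]
contact_force: [-0.6, 0.1, 1.0]
grip_width: 0.092
```

Run:
```python
from h import *
n="wrist"
s,R=yawstate()
p,d=imaging.snapshot(n);W=cloud(n,d)
c=np.array([.5125,-.0387]);a=np.radians(-4.8)
A=np.array([[np.cos(a),np.sin(a)],[-np.sin(a),np.cos(a)]])
print(s["eef_pos"],s["clock"])
cv2.imwrite("pics/w6.png",cv2.resize(p[100:300,180:460],None,fx=2.8,fy=2.8,interpolation=2))
def loc(m): return cv2.minAreaRect(((W[m][:,:2]-c)@A.T*1000).astype(np.float32))
L=(W[...,:2]-c)@A.T
b=(abs(L[...,0])<.085)&(abs(L[...,1])<.065)&(d>0)
print("stage",loc(b&(W[...,2]>.008)))
print("module",loc(b&(W[...,2]>.0215)&(abs(L[...,0])<.03)))
for x in imaging.cut_out("module",n)[:3]:
    m=x["pixels"]&(d>0);print(x["score"],np.array(x["centre"])*[640,400],loc(m&(W[...,2]>.0215)) if (m&(W[...,2]>.0215)).any() else 0)
m=b&(W[...,2]>.0165)&(W[...,2]<.0215)&(abs(L[...,1])>.0185)&(abs(L[...,1])<.032)&(abs(L[...,0])<.02)
for sgn in(1,-1): print("stop",loc(m&(L[...,1]*sgn>0)))
```

```text
[ 0.51363099 -0.03984216  0.16874861] 10.15
stage ((-0.07675933837890625, -0.15093612670898438), (100.02141571044922, 169.99583435058594), 89.83795166015625)
module ((0.005115509033203125, 5.289393424987793), (59.98953628540039, 40.26893615722656), 0.020246177911758423)
0.86 [317.376 182.2  ] ((-1.113199234008789, 0.6253538131713867), (49.19662857055664, 30.966630935668945), 0.06701170653104782)
0.76 [312.192 282.52 ] 0
stop ((-1.7765731811523438, 24.941608428955078), (9.56064224243164, 29.661649703979492), 89.91131591796875)
stop ((-2.071857452392578, -24.342147827148438), (28.871143341064453, 10.19053840637207), 0.7255097031593323)
```

View pics/w6.png

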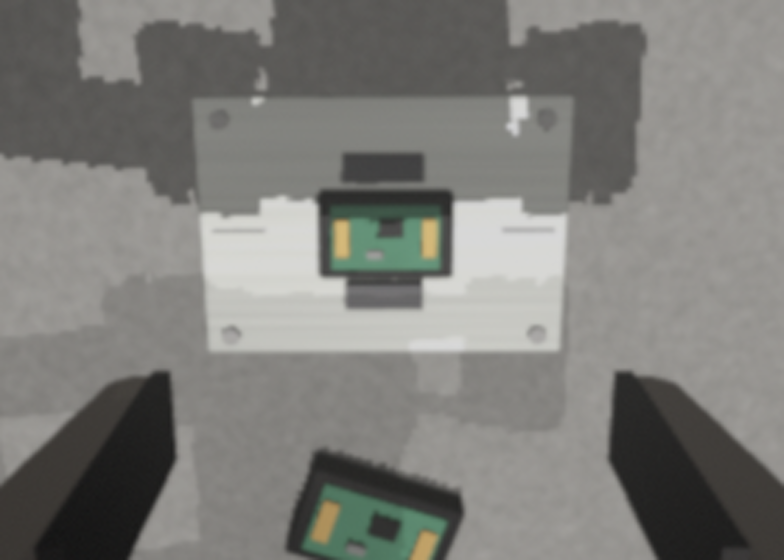

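The module (crop centre (385,232)) lies flat and component side up between the stops, off by about 0.8 mm in x and 0.3 mm in y relative to the stops. Next I'll go to the mount.

Request:
{"fn": "jog_arm", "kwargs": {"series": [{"claw":1,"tx":0.048,"ty":-0.007,"tz":-0.016,"wx":0,"wy":0,"wz":0},{"claw":1,"tx":0.048,"ty":-0.007,"tz":-0.016,"wx":0,"wy":0,"wz":0},{"claw":1,"tx":0.048,"ty":-0.007,"tz":-0.016,"wx":0,"wy":0,"wz":0},{"claw":1,"tx":0.048,"ty":-0.007,"tz":-0.016,"wx":0,"wy":0,"wz":0},{"claw":1,"tx":0.048,"ty":-0.007,"tz":-0.016,"wx":0,"wy":0,"wz":0}]}}

```text
clock: 10.88
eef_pos: [0.4966, 0.2036, 0.245]
tcp_rot: [-2.314, -2.123, 0.004]
contact_force: [0.3, -0.2, -0.7]
grip_width: 0.0917
```

Request:
{"fn": "jog_arm", "kwargs": {"series": [{"claw":1,"tx":0,"ty":0,"tz":0,"wx":0,"wy":0,"wz":-9.6},{"claw":1,"tx":0,"ty":0,"tz":0,"wx":0,"wy":0,"wz":-9.6},{"claw":1,"tx":0,"ty":0,"tz":0,"wx":0,"wy":0,"wz":-9.6},{"claw":1,"tx":0,"ty":0,"tz":0,"wx":0,"wy":0,"wz":-9.6},{"claw":1,"tx":0,"ty":0,"tz":0,"wx":0,"wy":0,"wz":-9.6}]}}

```text
clock: 11.5
eef_pos: [0.4969, 0.2021, 0.2443]
tcp_rot: [-1.242, -2.883, 0.004]
contact_force: [-0.0, -0.8, 0.4]
grip_width: 0.092
```

Request:
{"fn": "jog_arm", "kwargs": {"series": [{"claw":1,"tx":0,"ty":0,"tz":0,"wx":0,"wy":0,"wz":-9.6},{"claw":1,"tx":0,"ty":0,"tz":0,"wx":0,"wy":0,"wz":-9.6},{"claw":1,"tx":0,"ty":0,"tz":0,"wx":0,"wy":0,"wz":-9.6},{"claw":1,"tx":0,"ty":0,"tz":0,"wx":0,"wy":0,"wz":0},{"claw":1,"tx":0,"ty":0,"tz":0,"wx":0,"wy":0,"wz":0}]}}

```text
clock: 12.12
eef_pos: [0.4973, 0.2022, 0.2454]
tcp_rot: [-0.5, -3.1, 0.001]
contact_force: [-0.5, -0.4, -0.1]
grip_width: 0.0918
```

Run:
```python
from h import *
n="wrist"
s,R=yawstate()
p,d=imaging.snapshot(n);W=cloud(n,d);np.savez("w7.npz",p=p,d=d,W=W)
print(s["eef_pos"],s["clock"],"ydir",np.degrees(np.arctan2(R[1,1],R[0,1])))
cv2.imwrite("pics/w7.png",cv2.resize(p,None,fx=1.25,fy=1.25))
for k in("latch_knob","mount","head"):
  for x in imaging.cut_out(k,n)[:2]:
    m=x["pixels"]&(d>0);q=W[m];print(k,x["score"],np.array(x["centre"])*[640,400],m.sum(),np.round(np.median(q,0),3),q[:,2].max())
m=(W[...,2]>.008)&(W[...,2]<.016)&(d>0)&(W[...,0]<.72)&(W[...,1]>.1)&(W[...,1]<.36)
print("plate",rectof(W,m,0,.1))
m=(W[...,2]>.104)&(W[...,2]<.116)&(d>0)
nl,lab,st,ce=cv2.connectedComponentsWithStats(m.astype(np.uint8))
for i in range(1,nl):
    if st[i,4]>40: print("z110",st[i],rectof(W,lab==i,0,.2))
m=(W[...,2]>.066)&(W[...,2]<.074)&(d>0)
nl,lab,st,ce=cv2.connectedComponentsWithStats(m.astype(np.uint8))
for i in range(1,nl):
    if st[i,4]>100: print("z70",st[i],rectof(W,lab==i,0,.2))
```

```text
[0.49732033 0.20222897 0.24542872] 12.125 ydir 71.67065773427043
latch_knob 0.91 [360. 235.] 1654 [0.575 0.228 0.077] 0.11179320835284126
mount 0.96 [335.104 185.08 ] 4498 [0.534 0.221 0.012] 0.10767690248530401
mount 0.31 [358.208 235.4  ] 1598 [0.575 0.228 0.077] 0.11179320835284126
head 0.76 [359.296 209.   ] 5119 [0.538 0.235 0.07 ] 0.11179320835284126
plate ((595.6233520507812, 212.39785766601562), (99.43467712402344, 284.6795349121094), 68.66095733642578)
z110 [353 207  20  21 377] ((542.08349609375, 232.99981689453125), (19.560195922851562, 20.18680763244629), 73.93450927734375)
z70 [ 340  128   41   99 1655] ((511.4664306640625, 243.77395629882812), (43.70311737060547, 110.86646270751953), 73.21544647216797)
z70 [338 228  39  45 642] ((595.0022583007812, 216.4345245361328), (46.733863830566406, 59.84864044189453), 72.52246856689453)
z70 [368 236  10  14 138] ((591.5863037109375, 236.2264404296875), (11.102068901062012, 16.909759521484375), 73.95174407958984)
```

View pics/w7.png

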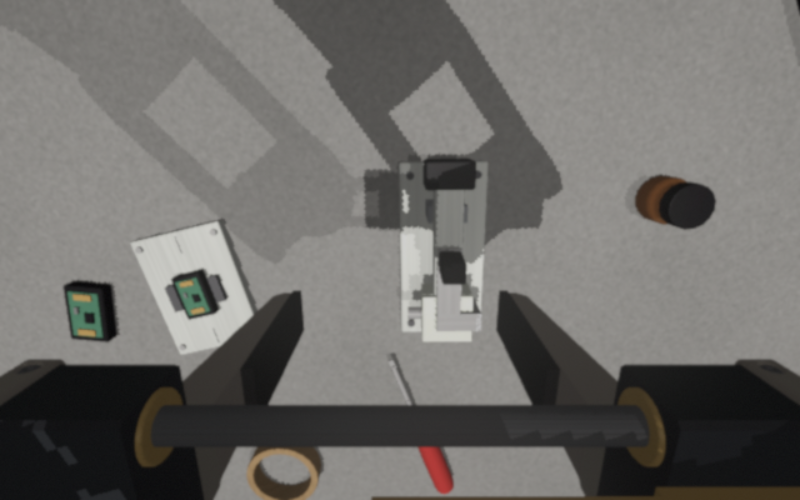

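The picture (scaled 1.25x) shows the knob at (453,265), i.e. picture (360,217), above the tongue. The housing is near (447,315), and the latch arm goes to the right (+y). I'll centre above the knob.

Request:
{"fn": "jog_arm", "kwargs": {"series": [{"claw":1,"tx":0,"ty":0,"tz":0,"wx":0,"wy":0,"wz":-1.9},{"claw":1,"tx":-0.0172,"ty":0.0211,"tz":0.04,"wx":0,"wy":0,"wz":0},{"claw":1,"tx":-0.017,"ty":0.0211,"tz":0.04,"wx":0,"wy":0,"wz":0},{"claw":1,"tx":0,"ty":0,"tz":0,"wx":0,"wy":0,"wz":0},{"claw":1,"tx":0,"ty":0,"tz":0,"wx":0,"wy":0,"wz":0}]}}

```text
clock: 12.95
eef_pos: [0.5421, 0.2332, 0.1673]
tcp_rot: [-0.442, -3.11, 0.0]
contact_force: [-0.8, -0.1, 1.5]
grip_width: 0.0914
```

Run:
```python
from h import *
n="wrist"
s,R=yawstate()
p,d=imaging.snapshot(n);W=cloud(n,d);np.savez("w8.npz",p=p,d=d,W=W)
T=(W-s["eef_pos"])@R
print(s["eef_pos"],s["clock"],"ydir",np.degrees(np.arctan2(R[1,1],R[0,1])))
cv2.imwrite("pics/w8.png",cv2.resize(p,None,fx=1.25,fy=1.25))
m=(W[...,2]>.104)&(W[...,2]<.116)&(d>0)&(abs(T[...,1])<.035)&(abs(T[...,0])<.04)
nl,lab,st,ce=cv2.connectedComponentsWithStats(m.astype(np.uint8))
for i in range(1,nl):
    if st[i,4]>40: print("z110",st[i],cv2.minAreaRect((T[lab==i][:,:2]*1000).astype(np.float32)),np.median(W[lab==i],0))
q=(d>0)&(abs(T[...,1])<.06)&(abs(T[...,0])<.03)&(W[...,2]>.072)&(W[...,2]<.1); t=T[q]
print(np.round(np.percentile(t[:,1],[1,50,99]),3),np.percentile(W[q][:,2],[5,50,95]))
```

```text
[0.54212763 0.23318723 0.16728699] 12.95 ydir 73.80994112155783
z110 [309 198  26  28 674] ((-0.2064838409423828, 0.4221048355102539), (20.846981048583984, 19.356077194213867), 0.1200772225856781) [0.54123977 0.23371663 0.11030014]
[-0.011 -0.001  0.011] [0.07520903 0.07702755 0.09765427]
```

View pics/w8.png

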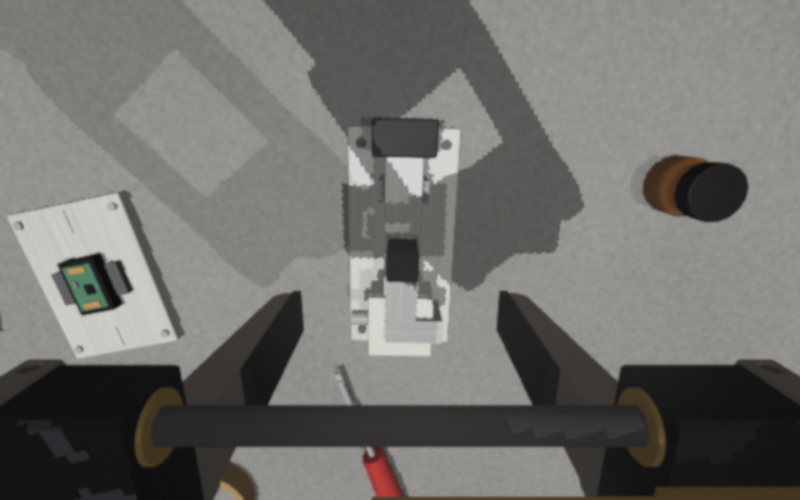

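The knob at (402,258) in the scaled view is centred within 0.5 mm and aligned within 0.2°. I'll descend and grip.

Request:
{"fn": "jog_arm", "kwargs": {"series": [{"claw":0,"tx":0,"ty":0.0004,"tz":0.03,"wx":0,"wy":0,"wz":0},{"claw":0,"tx":0,"ty":0,"tz":0.03,"wx":0,"wy":0,"wz":0},{"claw":0,"tx":0,"ty":0,"tz":0.018,"wx":0,"wy":0,"wz":0},{"claw":0,"tx":0,"ty":0,"tz":0.007,"wx":0,"wy":0,"wz":0},{"claw":0,"tx":0,"ty":0,"tz":0,"wx":0,"wy":0,"wz":0}]}}

```text
clock: 13.62
eef_pos: [0.5427, 0.2338, 0.0821]
tcp_rot: [0.443, 3.11, 0.0]
contact_force: [0.8, -0.4, -0.3]
grip_width: 0.0462
```

Request:
{"fn": "jog_arm", "kwargs": {"series": [{"claw":-0.4,"tx":0,"ty":0,"tz":0,"wx":0,"wy":0,"wz":0},{"claw":-0.45,"tx":0,"ty":0,"tz":0,"wx":0,"wy":0,"wz":0},{"claw":-1,"tx":0,"ty":0,"tz":0,"wx":0,"wy":0,"wz":0},{"claw":-1,"tx":0,"ty":0,"tz":0,"wx":0,"wy":0,"wz":0},{"claw":-1,"tx":0,"ty":0,"tz":0,"wx":0,"wy":0,"wz":0}]}}

```text
clock: 14.25
eef_pos: [0.5428, 0.2339, 0.0819]
tcp_rot: [0.443, 3.11, 0.001]
contact_force: [-1.3, 0.2, 4.0]
grip_width: 0.0202
```

Request:
{"fn": "jog_arm", "kwargs": {"series": [{"claw":-1,"tx":0,"ty":0.004,"tz":0,"wx":0,"wy":0,"wz":0},{"claw":-1,"tx":0,"ty":0.004,"tz":0,"wx":0,"wy":0,"wz":0},{"claw":-1,"tx":0,"ty":0.004,"tz":0,"wx":0,"wy":0,"wz":0},{"claw":-1,"tx":0,"ty":0.0015,"tz":0,"wx":0,"wy":0,"wz":0},{"claw":-1,"tx":0,"ty":0,"tz":0,"wx":0,"wy":0,"wz":0}]}}

```text
clock: 14.88
eef_pos: [0.546, 0.2453, 0.0817]
tcp_rot: [-0.442, -3.11, 0.004]
contact_force: [-1.2, -7.7, 8.7]
grip_width: 0.0198
```

Run:
```python
from h import *
n="wrist"
s,R=yawstate()
p,d=imaging.snapshot(n)
print(s["eef_pos"],s["contact_force"],R.T@s["contact_force"],s["moment"],"ydir",np.degrees(np.arctan2(R[1,1],R[0,1])))
cv2.imwrite("pics/w9.png",cv2.resize(p,None,fx=1.25,fy=1.25))
p,d=imaging.snapshot("scene")
cv2.imwrite("pics/s9.png",cv2.resize(p[120:260,320:500],None,fx=4,fy=4,interpolation=2))
```

```text
[0.54599539 0.24529106 0.08173826] [-1.18996421 -7.69773066  8.67989463] [-1.00016063 -7.74848251 -8.65865696] [-1.79364193  0.2545749  -0.0515271 ] ydir 73.83339417052403
```

View pics/w9.png

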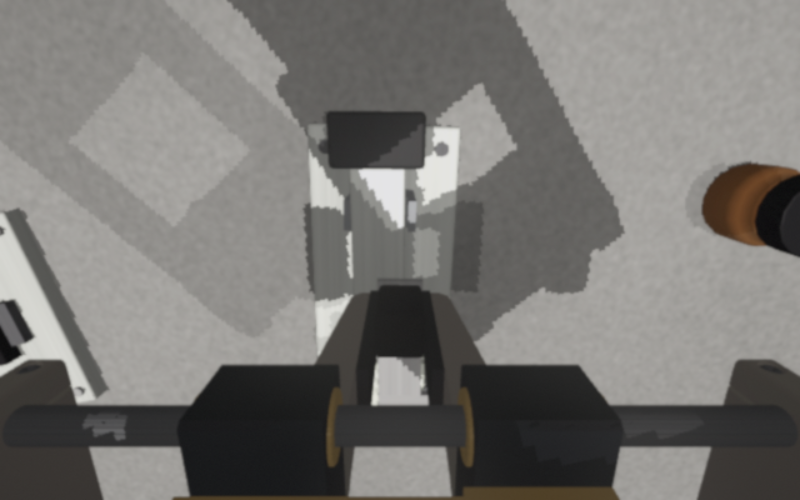

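The knob moved about 11.9 mm, and the 7.7 N pull matches the spring. I'll add 1.5 mm and lift.

Request:
{"fn": "jog_arm", "kwargs": {"series": [{"claw":-1,"tx":0,"ty":0.0015,"tz":0,"wx":0,"wy":0,"wz":0},{"claw":-1,"tx":0,"ty":0,"tz":0,"wx":0,"wy":0,"wz":0},{"claw":-1,"tx":0,"ty":0,"tz":-0.004,"wx":0,"wy":0,"wz":0},{"claw":-1,"tx":0,"ty":0,"tz":-0.004,"wx":0,"wy":0,"wz":0},{"claw":-1,"tx":0,"ty":0,"tz":0,"wx":0,"wy":0,"wz":0}]}}

```text
clock: 15.6
eef_pos: [0.5451, 0.2458, 0.0878]
tcp_rot: [-0.443, -3.107, 0.007]
contact_force: [1.1, -7.5, -6.3]
grip_width: 0.0199
```

```bash
cat > chk.py <<'E'
from h import *
n="wrist"
s,R=yawstate()
p,d=imaging.snapshot(n);W=cloud(n,d);T=(W-s["eef_pos"])@R
print(s["clock"],s["eef_pos"],np.round(R.T@s["contact_force"],1),s["grip_width"],"toolz",R[:,2].round(4))
# black end block / tongue: region of tool x 30..110, |y|<25
for a,b in((.015,.03),(.03,.045),(.045,.06),(.06,.075),(.075,.09)):
    m=(d>0)&(T[...,0]>a)&(T[...,0]<b)&(abs(T[...,1])<.035)&(W[...,2]>.045)
    if m.sum()>20: print(a,m.sum(),"z",np.round(np.percentile(W[m][:,2],[10,50,90]),4),"y",np.round(np.percentile(T[m][:,1],[2,50,98]),4))
import sys
cv2.imwrite(f"pics/{sys.argv[1]}.png",cv2.resize(p,None,fx=1.25,fy=1.25))
E
python3 chk.py w10
```

```text
15.6 [0.54506896 0.24579722 0.08778559] [-3.2 -6.9  6.3] 0.019872136845873068 toolz [-0.0038 -0.0039 -1.    ]
0.015 18510 z [0.189  0.1994 0.2007] y [-0.0337  0.      0.0338]
0.03 8303 z [0.072  0.1904 0.1983] y [-0.0339 -0.0064  0.0341]
0.045 1128 z [0.0712 0.0721 0.0729] y [-0.023  -0.0103  0.0025]
0.06 1859 z [0.0724 0.0761 0.0771] y [-0.0302 -0.0094  0.0112]
0.075 2021 z [0.0754 0.0764 0.0772] y [-0.0302 -0.0097  0.0117]
```

View pics/w10.png

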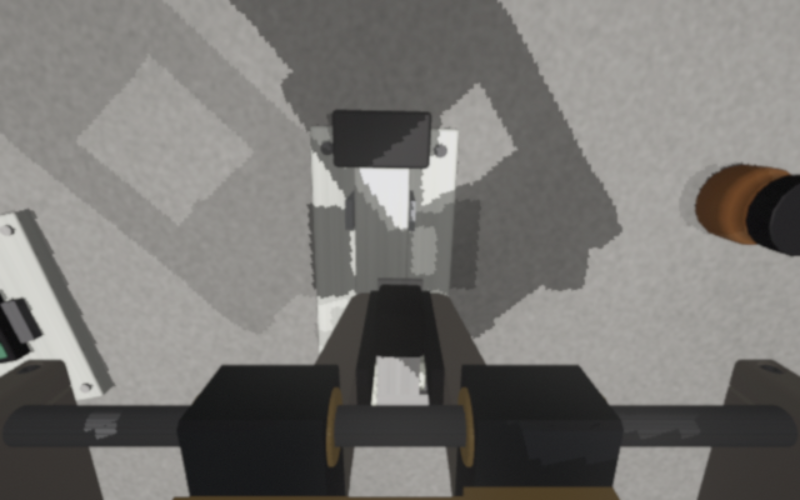

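Run:
```python
import numpy as np,cv2
z=np.load("w8.npz");W=z["W"];d=z["d"]
a=np.radians(73.81);e=np.array([.54212763,.23318723,.16728699])
R=np.array([[-np.sin(a),np.cos(a),0],[np.cos(a),np.sin(a),0],[0,0,-1]]).T
R=np.stack([[-np.sin(a),np.cos(a),0],[np.cos(a),np.sin(a),0],[0,0,-1]],1)
T=(W-e)@R
for lo,b in((.015,.03),(.03,.045),(.045,.06),(.06,.075),(.075,.09)):
    m=(d>0)&(T[...,0]>lo)&(T[...,0]<b)&(abs(T[...,1])<.035)&(W[...,2]>.062)&(W[...,2]<.1)
    if m.sum()>20: print(lo,m.sum(),"z",np.round(np.percentile(W[m][:,2],[10,50,90]),4),"y",np.round(np.percentile(T[m][:,1],[2,50,98]),4))
```

```text
0.015 504 z [0.0655 0.0665 0.0673] y [-0.012   0.0007  0.0134]
0.03 511 z [0.0655 0.0664 0.0673] y [-0.011   0.0011  0.0139]
0.045 541 z [0.0655 0.0665 0.0673] y [-0.0108  0.0019  0.0138]
0.06 921 z [0.0681 0.0703 0.0713] y [-0.0187  0.0019  0.0225]
0.075 843 z [0.0694 0.0704 0.0713] y [-0.0185  0.0018  0.0229]
```

The head has risen about 6 mm with the gripper: the tongue went from 66.5 to 72.1 mm and the block from 70.4 to 76.4 mm. The latch travel is about 11 mm, so I'll keep lifting.

Request:
{"fn": "jog_arm", "kwargs": {"series": [{"claw":-1,"tx":0,"ty":0.001,"tz":-0.005,"wx":0,"wy":0,"wz":0},{"claw":-1,"tx":0,"ty":0,"tz":-0.007,"wx":0,"wy":0,"wz":0},{"claw":-1,"tx":0,"ty":0,"tz":-0.008,"wx":0,"wy":0,"wz":0},{"claw":-1,"tx":0,"ty":0,"tz":-0.008,"wx":0,"wy":0,"wz":0},{"claw":-1,"tx":0,"ty":0,"tz":-0.008,"wx":0,"wy":0,"wz":0}]}}

```text
clock: 16.27
eef_pos: [0.5469, 0.2493, 0.1257]
tcp_rot: [-0.443, -3.11, -0.0]
contact_force: [0.7, -0.1, -2.9]
grip_width: 0.0199
```

Request:
{"fn": "jog_arm", "kwargs": {"series": [{"claw":-1,"tx":0,"ty":0,"tz":-0.012,"wx":0,"wy":0,"wz":0},{"claw":-1,"tx":0,"ty":0,"tz":-0.015,"wx":0,"wy":0,"wz":0},{"claw":-1,"tx":0,"ty":0,"tz":-0.015,"wx":0,"wy":0,"wz":0},{"claw":-1,"tx":0,"ty":0,"tz":-0.015,"wx":0,"wy":0,"wz":0},{"claw":-1,"tx":0,"ty":0,"tz":0,"wx":0,"wy":0,"wz":0}]}}

```text
clock: 16.9
eef_pos: [0.5478, 0.2495, 0.1842]
tcp_rot: [0.443, 3.108, 0.002]
contact_force: [0.3, 1.1, -3.1]
grip_width: 0.0197
```

```bash
sed -i 's/W\[...,2\]>.045)/W[...,2]>.045)\&(T[...,2]<.04)/' chk.py; python3 chk.py w11
```

```text
16.9 [0.54780894 0.24952507 0.18422593] [0.  1.1 3.1] 0.01970271257884527 toolz [ 0.0026  0.0012 -1.    ]
0.015 17210 z [0.2853 0.2949 0.2961] y [-0.0336  0.0014  0.0338]
0.03 9410 z [0.1679 0.2865 0.2941] y [-0.0341  0.0058  0.034 ]
0.045 1118 z [0.1662 0.167  0.1678] y [-0.0138 -0.0014  0.011 ]
0.06 1814 z [0.1675 0.1708 0.1718] y [-0.0218 -0.0014  0.0194]
0.075 2064 z [0.1701 0.171  0.1719] y [-0.0222 -0.0014  0.0197]
```

View pics/w11.png

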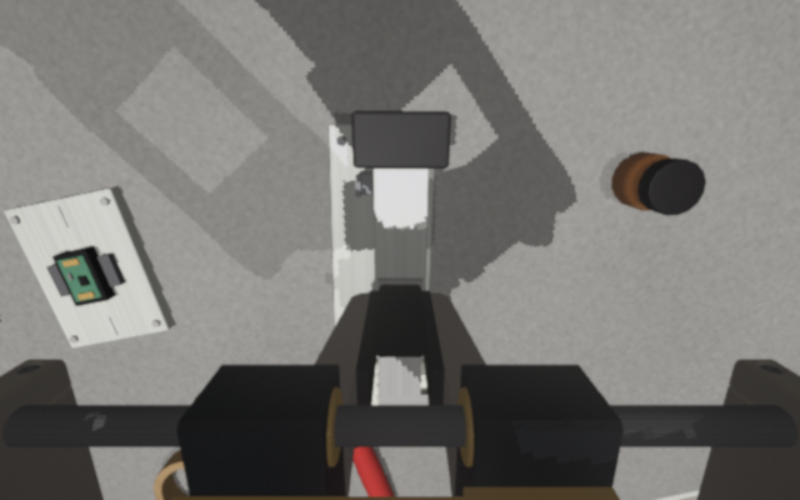

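The head is free. It hangs level, about 100 mm up, with the latch sprung shut and a 3.1 N load. I'll raise it slightly for margin, settle, and run the final checks.

Request:
{"fn": "jog_arm", "kwargs": {"series": [{"claw":-1,"tx":0,"ty":0,"tz":-0.01,"wx":0,"wy":0,"wz":0},{"claw":-1,"tx":0,"ty":0,"tz":-0.01,"wx":0,"wy":0,"wz":0},{"claw":-1,"tx":0,"ty":0,"tz":0,"wx":0,"wy":0,"wz":0},{"claw":-1,"tx":0,"ty":0,"tz":0,"wx":0,"wy":0,"wz":0},{"claw":-1,"tx":0,"ty":0,"tz":0,"wx":0,"wy":0,"wz":0}]}}

```text
clock: 17.58
eef_pos: [0.5467, 0.249, 0.2021]
tcp_rot: [-0.443, -3.11, 0.001]
contact_force: [0.1, -0.5, -3.2]
grip_width: 0.0199
```

```bash
python3 chk.py w12
python3 - <<'E'
from h import *
z=np.load("scene0.npz");p0=z["p"]
p,d=imaging.snapshot("scene");W=cloud("scene",d);W0=cloud("scene",z["d"])
cv2.imwrite("pics/s12.png",cv2.resize(p[120:300,160:520],None,fx=2.2,fy=2.2,interpolation=3))
for k in("tape","cells","jar","driver","stage","module"):
    x=imaging.cut_out(k,"scene")[:3]
    for y in x: m=y["pixels"]&(d>0);print(k,round(y["score"],2),np.round(np.array(y["centre"])*[640,400]),np.round(np.median(W[m],0),3))
s=telemetry.observe();print(s["clock"],np.abs(s["qd"]).max())
E
```

```text
17.575 [0.54667176 0.24900801 0.20210296] [-0.2 -0.4  3.2] 0.01990576009835504 toolz [-6.e-04 -3.e-04 -1.e+00]
0.015 18724 z [0.3033 0.3137 0.315 ] y [-0.0337  0.0021  0.0337]
0.03 7767 z [0.1864 0.3049 0.3126] y [-0.034   0.0021  0.034 ]
0.045 1113 z [0.1853 0.1861 0.1869] y [-0.0133 -0.001   0.0114]
0.06 1858 z [0.1866 0.19   0.1909] y [-0.0215 -0.001   0.0198]
0.075 1984 z [0.1892 0.1901 0.191 ] y [-0.0217 -0.0009  0.02  ]
tape 0.64 [282. 239.] [ 0.77  -0.043  0.022]
cells 0.93 [207. 213.] [ 0.699 -0.271  0.022]
cells 0.39 [393. 201.] [0.587 0.231 0.013]
jar 0.63 [479. 207.] [0.581 0.463 0.042]
driver 0.85 [353. 267.] [0.806 0.145 0.022]
stage 0.65 [303. 183.] [ 0.527 -0.028  0.012]
module 0.74 [265. 165.] [ 0.503 -0.161  0.016]
module 0.55 [305. 174.] [ 0.518 -0.032  0.024]
module 0.54 [198. 159.] [ 0.515 -0.365  0.015]
17.975 0.001075180107188048
```

View pics/s12.png

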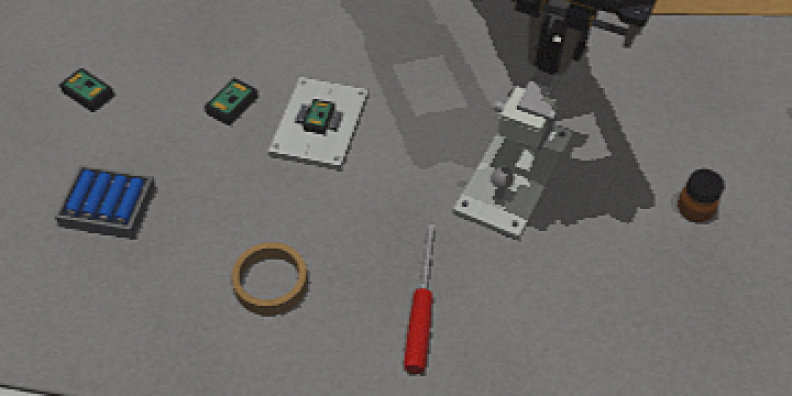

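The final scene shows the module centred on the stage at crop (320,115). The head is lifted clear above the bare ball, with its housing at (525,110). The tape, cells, driver and jar are where they were. I'm handing it in.

```bash
python3 -c "
from h import *
print(r.sign_off())"
```

```text
the job is handed in; nothing more can be done
None
```

Both parts of the job are done and handed in at about 18 s of the 48 s allowed; no verdict was reported.

- **Module:** I picked the 50 x 32 x 12 mm one; the other two stood 16 mm high, and the one fully in view measured about 66 x 43 mm. It now lies flat, component side up, between the stops. The check after letting go put it about 0.8 mm along and 0.3 mm across from the middle of the stops.
- **Contact head:** I pulled the latch knob about 11–12 mm (7.7 N) and lifted the head off the ball. It is still in the gripper about 120 mm above where it was parked, level and not moving, with a 3.2 N load and the latch sprung shut.
- **Bystanders:** Tape roll, tray, jar and screwdriver are within a few millimetres of where they started (screwdriver 7 mm). That is about the accuracy of these checks, and the pictures show no change.
- **Checks that disagreed:** The network missed the module in one wrist picture, so I used depth there. The first reading of the module in the grip, taken just after the lift while the arm was probably still settling, was about 2 mm off. I used the later readings instead.

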